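Click the tube carriage into the reading notch

ROBOT

A 6-joint arm with a two-finger parallel gripper is mounted at the origin on the work surface. World frame = base frame: x ahead of the robot, y to its left, z up, the work surface at z = 0. Lengths are in m, angles in rad, forces in N, time in s.
With the tool pointing down it reaches from about 0.375 to 0.9 m from the base axis. Payload 3.1 kg.
Tool frame: the origin (TCP) lies where the fingers leave the gripper's body, on its centre line; the fingertips stand 73 mm ahead of it and the grasp point (between the pads) lies 54 mm ahead of it; z points along the fingers, y is the line along which they close (so a half turn about z gives the same grasp; the last joint's range is limited). The gripper opens to 85 mm and grips with 20 to 120 N. Pads are 22 mm wide; open, the fingers measure 114 mm over their backs; the gripper's body (76 mm by 85 mm) begins 54 mm behind the grasp point. The pads swing forward as they close: fully open they stand 13 mm farther back than shut.
Start: joints at [0.93, 0.527, 1.433, -0, 1.181, -0.178], TCP at [0.278, 0.56, 0.304] pointing down, gripper open.
Joint ranges: [-3.08, 3.08], [-0.75, 2.2], [0.22, 2.44], [-1.43, 4.57], [0, 2.65], [-2.85, 2.85]. Speed limits (rad/s): [2.79, 2.79, 3.14, 3.14, 3.14, 3.14].

INTERFACE

Orientations are given as a unit quaternion [x, y, z, w].
In Python, from station import manip gives the robot as it stands.
- The arm moves only by the shell command python3 -m crank 'ROWS' [FORCE]. ROWS is JSON, a list of rows, each an object with "dp": the shift along the tool's x, y, z normalised to -1 to 1, where 1 is 50 cm, a list of three; "delta_rot": the turn, a rotation vector about the tool's x, y, z normalised to -1 to 1, where 1 is 2 pi rad, a list of three; "fingers": the opening, from -1 (shut) to 1 (fully open). A call has 1 to 12 rows; each row shifts and turns the commanded pose from where the row before left it, along the tool's axes as they then stand; what a row does not reach is not made up. A row lasts 1/12 s, in which the tool goes at most 41.7 mm and 7.16 degrees, less where a joint would pass 70% of its speed; a pose out of reach is approached as far as the arm can. A call with a number of a shift or a turn outside -1 to 1 is refused whole. A call with a gripper value outside its range is refused whole. The fingers move at their own pace and stop on an object; FORCE is the grip in N (left out, the last holds). Time passes only in rows, so rows that do not move let the fingers close. It gives the time, the measured TCP pose, the force, the opening and the grip force at its end, in the units of the state.
- manip.sense(): the state, without advancing time (a new reading comes with each control period).
- manip.snapshot(name): name is "scene" or "side" or "wrist"; returns (picture, depth): 400x640x3 uint8, red, green, blue; 400x640 float32, m along the optical axis (not along the pixel's ray), 0 where there is no reading.
- manip.camera_model(name): a dict with "fx", "fy", "cx", "cy" (pixels), "k1" (the pictures are not rectified: a ray, as slopes to the right and down, at radius r is drawn at 1 + k1 r^2 times it, then the intrinsics apply), "origin" and "attitude" of the camera in the world. Camera axes: x right, y up, looking along -z (the intrinsics and any distortion apply to the point x, -y, -z); pixel columns grow to the right and rows downward; lengths in m; the calibration is good to about 2 mm. A picture is of the moment at which its call begins: read the wrist's pose just before it. camera_model takes no time and is no camera call; for the wrist camera it gives the pose at the moment of the call.
- manip.sign_off(): hands the job in; it is judged then, once.
The state is a dict: "t": time; "q": joint angles; "qd": joint speeds; "tau": joint torques, N m; "tcp_pos": TCP position; "tool_rot": TCP orientation; "force": force on the tool from outside, world axes, zero at the start; "ft_torque": the same for the moment, N m; "finger_gap": opening from 0.0 (shut) to 1.0 (fully open); "gripper_force": force on a finger pad.
Only numpy, scipy, OpenCV 4.12 (cv2) and the standard library are available. Lean on these libraries where they do the work, as an engineer would, in place of code of your own. Each camera call takes 0.05 s, during which the arm holds its last target. There are 200 camera calls.

TASK

A small orange-capped bottle has been left standing on the rail of the tube reader: lift it off and stand it upright in the blue tray. Then take the carriage by its orange handle and slide it along the rail towards the read head until its ball clicks into the notch at the head's orange line, without running on past the notch, and finish there still holding the handle, with the carriage seated in the notch. Leave everything else on the bench where it stands.

Things in the scene. Friction and masses are not known exactly. Their poses are not given: they have to be found in the camera images.
- rail: Fixed aluminium rail of the tube reader, a flat bar 60 (x) x 440 (y) x 18 mm high on the bench; origin at the centre of its underside, y along the rail in the direction the carriage is to slide, z up. Black end blocks, 34 mm high, stand on both ends from 208 mm off the middle. Its place varies by some 10 cm, its yaw by up to 0.22 rad.
- carriage (a joint): Position of the carriage on the rail in m: 0 at its -y end of travel, growing along the rail's +y to 0.30; starts at 0 to 0.03. The handle's centre is at y = value - 0.140 in the rail's frame. The carriage is a grey block 56 (x) x 70 (y) mm, 18 to 40 mm above the bench, that can only slide (friction about 0.8 N plus 4 N per m/s), with a sprung steel ball in its +x side.
- handle (a point): Centre of the top of the carriage's orange handle, a square post 18 x 18 mm (sides along the rail's x and y) mid-way along the carriage, 12 mm to the -x of the rail's centreline. Top 96 mm above the bench; free to grip on all sides from 60 to 96 mm above the bench (lower, on its +x side, are three capped microtubes 53 mm high). Axes as the rail's. A white line on top marks its middle.
- head: Fixed read head, a cream casing 60 (x) x 80 (y) x 48 mm high with a light-blue top, beside the rail on its +x side and anywhere along its +y half; origin at the centre of its underside, axes as the rail's. An orange line on its top edge marks the notch: the carriage is seated when the handle's centre is at y = 0 of this frame.
- notch (a point): The notch, the valley between two upright steel ribs (6 mm to either side of it) on the head's face. Felt at the handle: resistance starts about 13 mm before it, peaks at 5 to 7 N some 9 to 11 mm before it, fades at 6 mm (crest of the rib), then the ball pulls the carriage forward with 1 to 3 N into the notch; 5 to 7 N bar the way beyond. Let go within 3 mm of it the carriage centres itself.
- bottle: Loose small glass bottle with an orange cap, 48 mm diameter, 94 mm high, about 120 g; origin at the centre of its underside, z up the bottle. Straight body up to 44 mm, narrowing to a neck 26 mm in diameter; cap 32 mm in diameter from 72 to 94 mm above its underside. It stands on top of the rail, between carriage and head, in the carriage's way.
- tray: Fixed shallow blue tray, open on top, 110 x 110 x 25 mm high, walls 4 mm, floor 4 mm thick; origin at the centre of its underside. It stands nearer the robot than the rail, to the left or to the right, turned by up to 0.3 rad.
- rack: Bystander: loose yellow microtube rack 60 x 110 x 40 mm high with capped tubes, nearer the robot than the rail, on the other side than the tray; origin at the centre of its underside.
- tipbox: Bystander: loose blue box of pipette tips, 85 x 120 x 65 mm high, left side; origin at the centre of its underside.
- big_bottle: Bystander: loose big glass bottle with an orange cap, 86 mm diameter, 165 mm high, far right; origin at the centre of its underside.
- jar: Bystander: loose amber jar with a black cap, 52 mm diameter, 85 mm high, far left; origin at the centre of its underside.
- foam_block: Bystander: loose white foam tube block, 130 x 160 x 45 mm high, right side; origin at the centre of its underside.

How it is judged:
By the outcome, as a careful person would: the job done as asked, in the order asked, and still so for the second after the job is handed in, while the arm keeps its last pose, push and grip.
It also fails if it takes over 69 s, if anything falls off the work surface, if the arm or the gripper's body presses on something with over 40 N, if the wrist force passes 120 N, or if a joint passes its speed limit or range.

## Working session

There is one attempt and no reset: what is moved stays moved. The work goes in short steps, Python scripts to look and compute and a shell command to move; the robot and the scene stay as the last step left them, time stands still between calls to the robot, and variables do not carry over. Pictures are saved under pics/ and viewed, at most 10 in all, crops included, and the job is handed in when it is done.

```bash
ls; mkdir -p pics; cat > h.py <<'E'
import numpy as np, cv2
from scipy.spatial.transform import Rotation as R
from station import manip
def snap(n,f):
    m=manip.camera_model(n); p,d=manip.snapshot(n)
    cv2.imwrite('pics/'+f+'.png',p[:,:,::-1]); np.savez('pics/'+f+'.npz',p=p,d=d,**{k:np.array(v) for k,v in m.items()})
def load(f): return np.load('pics/'+f+'.npz')
def att(m):
    a=np.array(m['attitude'],float); return R.from_matrix(a) if a.shape==(3,3) else R.from_quat(a)
def rays(m,uv):
    uv=np.atleast_2d(uv).astype(float)
    K=np.array([[m['fx'],0,m['cx']],[0,m['fy'],m['cy']],[0,0,1]],float)
    s=cv2.undistortPoints(uv[:,None],K,np.array([float(m['k1']),0,0,0]))[:,0]
    return att(m).apply(np.c_[s[:,0],-s[:,1],-np.ones(len(s))])   # unit optical depth
def plane(m,uv,z):
    r=rays(m,uv); o=np.array(m['origin']); return o+r*((z-o[2])/r[:,2])[:,None]
def pts(m,mask=None):
    d=m['d']; ok=(d>0) if mask is None else (d>0)&(mask>0)
    v,u=np.nonzero(ok); return np.array(m['origin'])+rays(m,np.c_[u,v])*d[v,u][:,None], np.c_[u,v]
E
python3 - <<'E'
from h import *
for n in ['scene','side','wrist']:
    snap(n,n+'0'); m=load(n+'0'); print(n,m['origin'],m['attitude'],m['fx'],m['k1'])
s=manip.sense(); print(s)
E
```

```text
pics
scene [1.42901669 0.63913833 0.98630561] [0.19239093 0.39374588 0.80447457 0.40096205] 410.15450708997565 -0.0913564677442066
side [ 0.05465317 -1.03696815  1.0620518 ] [ 0.40569159 -0.0896074  -0.20722675  0.88568726] 479.88221944328853 -0.04203227579318918
wrist [0.20393428 0.59701829 0.37145725] [-0.13972424 -0.08523668  0.5195179   0.83863758] 293.0424908506395 -0.026024638925946805
{'t': 0.15, 'q': array([ 9.30508048e-01,  5.28260321e-01,  1.43360672e+00,  2.55831884e-05,
        1.18137089e+00, -1.78510204e-01]), 'qd': array([-0.00197826, -0.00181571, -0.00237789, -0.00096684,  0.00222798,
       -0.00199028]), 'tau': array([ 9.82455531e-04, -4.42744267e+01, -1.78275490e+01, -1.74587185e-04,
        5.61131616e-03,  3.03312383e-06]), 'tcp_pos': array([0.27818252, 0.5592091 , 0.30315398]), 'tool_rot': array([ 2.28847719e-01,  9.73461887e-01, -7.49950975e-04, -3.38312128e-04]), 'force': array([-0.28170054, -0.11658574, -0.3302478 ]), 'ft_torque': array([ 0.01851443,  0.01280198, -0.00838293]), 'gripper_force': 0.0, 'finger_gap': 0.9998416433590184}
```

View pics/scene0.png

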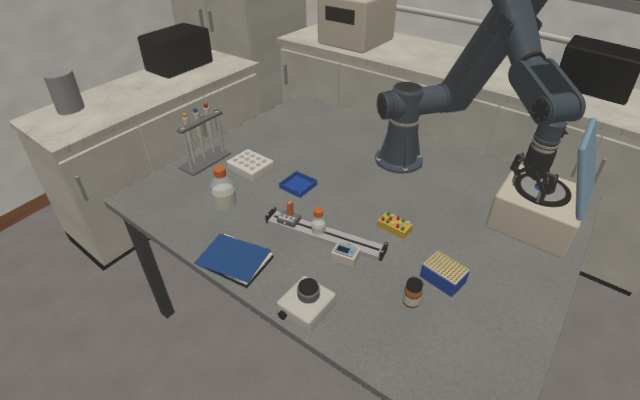

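View pics/side0.png

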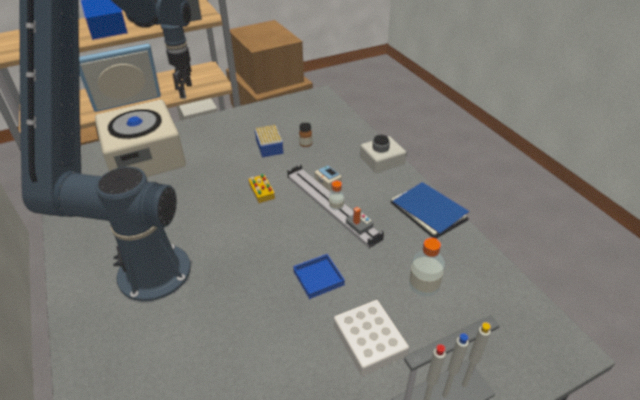

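The scene picture shows the handle at (290,207), the small bottle's cap at (319,213), the head at (345,252), the tray at (298,184), and the rail from (270,216) to (384,250). In the side picture the handle is at (357,213), the cap at (337,186), the head at (329,173) and the tray at (319,276).

```bash
cat > est.py <<'E'
from h import *
def blobs(f,kind,box):
    m=load(f); hsv=cv2.cvtColor(m['p'],cv2.COLOR_RGB2HSV)
    lo,hi={'orange':((3,150,90),(16,255,255)),'blue':((105,140,50),(125,255,255)),'lblue':((90,40,90),(112,140,255))}[kind]
    k=cv2.inRange(hsv,lo,hi); w=np.zeros_like(k); x0,y0,x1,y1=box; w[y0:y1,x0:x1]=1; k=k*w
    n,l,st,c=cv2.connectedComponentsWithStats(k)
    return m,[(st[i,4],c[i],st[i,:4],(l==i).astype(np.uint8)) for i in range(1,n) if st[i,4]>8]
if __name__=='__main__':
  for f,ob,tb in [('scene0',(260,190,400,270),(270,165,325,200)),('side0',(280,160,390,250),(285,250,350,300))]:
    for kind,b in (('orange',ob),('lblue',ob),('blue',tb)):
        m,bl=blobs(f,kind,b)
        for a,c,s,k in bl:
            P,_=pts(m,k)
            print(f,kind,a,c.round(1),s,'med',np.median(P,0).round(4),'max',P.max(0).round(3),'min',P.min(0).round(3))
            if kind=='blue':
                for z in (0.025,):
                    q=cv2.boxPoints(cv2.minAreaRect(plane(m,np.argwhere(k)[:,::-1],z)[:,:2].astype(np.float32)));print(' tray',q.round(3).tolist(),q.mean(0))
E
python3 est.py
```

```text
scene0 orange 51 [289.4 208.3] [287 202   5  13] med [ 0.6122 -0.1097  0.0759] max [ 0.617 -0.101  0.097] min [ 0.601 -0.123  0.042]
scene0 orange 67 [317.6 212. ] [314 208   8   9] med [0.6042 0.0072 0.1106] max [0.612 0.019 0.117] min [ 0.587 -0.012  0.093]
scene0 orange 10 [382.6 218.1] [381 216   4   5] med [0.4209 0.1602 0.0322] max [0.43  0.163 0.043] min [0.403 0.146 0.025]
scene0 orange 10 [390.1 217.8] [389 216   3   5] med [0.408  0.1806 0.0392] max [0.414 0.186 0.044] min [0.403 0.175 0.03 ]
scene0 lblue 81 [296.9 192.5] [284 190  26   8] med [ 0.471  -0.1935  0.0095] max [ 0.477 -0.175  0.024] min [ 0.415 -0.256 -0.002]
scene0 lblue 116 [346.  249.7] [335 243  21  14] med [0.6387 0.1524 0.0484] max [0.666 0.177 0.054] min [0.617 0.114 0.042]
scene0 lblue 107 [263.2 253.2] [260 246  11  19] med [ 0.7944 -0.0672  0.0269] max [ 0.837 -0.043  0.032] min [ 0.77  -0.099  0.022]
scene0 blue 330 [297.9 183.7] [280 175  36  19] med [ 0.413  -0.2367  0.0061] max [ 0.478 -0.176  0.03 ] min [ 0.36  -0.285 -0.001]
 tray [[0.36899998784065247, -0.2800000011920929], [0.47699999809265137
[... 166 characters left out ...]
] [332 181   9  10] med [ 0.5915 -0.004   0.1101] max [0.609 0.017 0.117] min [ 0.578 -0.014  0.092]
side0 orange 62 [356.5 215.8] [354 209   6  14] med [ 0.5998 -0.1207  0.0722] max [ 0.61  -0.113  0.097] min [ 0.594 -0.127  0.046]
side0 lblue 103 [327.4 171.8] [319 166  19  12] med [0.6304 0.1407 0.0486] max [0.658 0.173 0.054] min [0.609 0.109 0.044]
side0 blue 1252 [318.2 275.6] [294 255  50  43] med [ 0.4181 -0.2291  0.0055] max [ 0.47  -0.173  0.029] min [ 0.361 -0.29  -0.005]
 tray [[0.35899999737739563, -0.30000001192092896], [0.46799999475479126, -0.30000001192092896], [0.46799999475479126, -0.18199999630451202], [0.35899999737739563, -0.18199999630451202]] [ 0.41334447 -0.24105622]
```

```bash
python3 -m crank '[{"dp":[0,0,0],"delta_rot":[0,0,-0.0184],"fingers":1},{"dp":[0,0,0],"delta_rot":[0,0,-0.0184],"fingers":1},{"dp":[0,0,0],"delta_rot":[0,0,-0.0184],"fingers":1},{"dp":[0,0,0],"delta_rot":[0,0,-0.0184],"fingers":1},{"dp":[-0.036,-0.07,0],"delta_rot":[0,0,0],"fingers":1},{"dp":[-0.036,-0.07,0],"delta_rot":[0,0,0],"fingers":1},{"dp":[-0.036,-0.07,0],"delta_rot":[0,0,0],"fingers":1},{"dp":[-0.036,-0.07,0],"delta_rot":[0,0,0],"fingers":1},{"dp":[-0.036,-0.07,0],"delta_rot":[0,0,0],"fingers":1},{"dp":[-0.036,-0.07,0],"delta_rot":[0,0,0],"fingers":1},{"dp":[-0.036,-0.07,0],"delta_rot":[0,0,0],"fingers":1},{"dp":[-0.036,-0.07,0],"delta_rot":[0,0,0],"fingers":1}]' 40
python3 -m crank '[{"dp":[-0.036,-0.07,0],"delta_rot":[0,0,0],"fingers":1},{"dp":[-0.036,-0.07,0],"delta_rot":[0,0,0],"fingers":1},{"dp":[-0.036,-0.07,0],"delta_rot":[0,0,0],"fingers":1},{"dp":[-0.036,-0.07,0],"delta_rot":[0,0,0],"fingers":1},{"dp":[-0.036,-0.07,0],"delta_rot":[0,0,0],"fingers":1},{"dp":[-0.036,-0.07,0],"delta_rot":[0,0,0],"fingers":1},{"dp":[-0.0,-0.07,0],"delta_rot":[0,0,0],"fingers":1},{"dp":[0,0,0],"delta_rot":[0,0,0],"fingers":1},{"dp":[0,0,0],"delta_rot":[0,0,0],"fingers":1},{"dp":[0,0,0],"delta_rot":[0,0,0],"fingers":1}]'
python3 -c "
from h import *
snap('wrist','wrist1');m=load('wrist1');print(m['origin'],att(m).as_matrix()[:,2])"
```

```text
t: 1.15
tcp_pos: [0.4229, 0.2779, 0.3038]
tool_rot: [-0.0, 1.0, -0.0, -0.0]
force: [1.7, 0.0, -0.4]
finger_gap: 1.002
gripper_force: 0.0
t: 1.98
tcp_pos: [0.5302, 0.035, 0.3036]
tool_rot: [0.0, 1.0, 0.0, -0.001]
force: [-0.7, -0.2, -0.7]
finger_gap: 1.004
gripper_force: 0.0
[0.44729937 0.03555696 0.37210166] [-3.21964063e-01 -5.38181156e-04  9.46751738e-01]
```

View pics/wrist1.png

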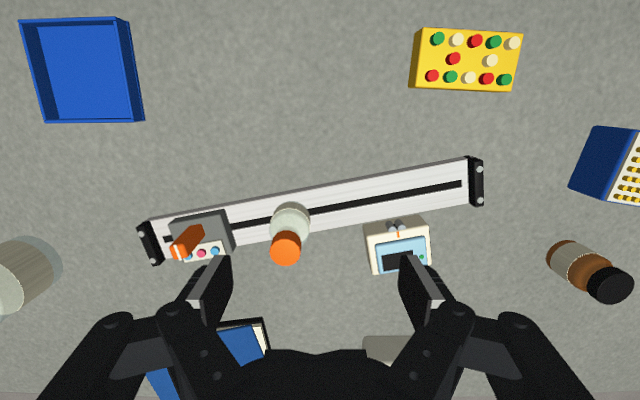

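The wrist picture shows everything: cap (285,248), handle top (179,250), rail from (150,243) to (475,182), head top (402,255) with the orange line near (398,232), and tray (82,70).

```bash
cat > m1.py <<'E'
from h import *
import sys
f=sys.argv[1]
m=load(f); hsv=cv2.cvtColor(m['p'],cv2.COLOR_RGB2HSV)
P,uv=pts(m); H,S,V=hsv[uv[:,1],uv[:,0]].T.astype(int)
# rail: bright grey near z=.018
k=(abs(P[:,2]-.018)<.006)&(S<40)&(V>150)&(P[:,0]<.75)&(P[:,0]>.5)&(abs(P[:,1])<.35)
Q=plane(m,uv[k],.018)[:,:2].astype(np.float32)
r=cv2.minAreaRect(Q); print('rail rect',r,cv2.boxPoints(r).round(4).tolist(),k.sum())
# end blocks
k=(P[:,2]>.028)&(P[:,2]<.04)&(V<60)&(P[:,0]>.5)&(P[:,0]<.72)&(abs(P[:,1])<.3)
for side in (-1,1):
    b=P[k&(P[:,1]*side>.1)]; print('block',np.median(b,0).round(4),len(b))
print('orange blobs')
o=cv2.inRange(hsv,(4,150,100),(18,255,255)); n,l,st,c=cv2.connectedComponentsWithStats(o)
for i in range(1,n):
    if st[i,4]>5:
        A,_=pts(m,(l==i)); top=A[A[:,2]>A[:,2].max()-.006]
        print(c[i].round(1),st[i],np.median(A,0).round(4),'top',top.mean(0).round(4),A.max(0).round(3))
        if st[i,4]<60: print('  line on z=.048',plane(m,c[i],.048).round(4))
# tray
b=cv2.inRange(hsv,(105,140,40),(125,255,255)); n,l,st,c=cv2.connectedComponentsWithStats(b)
for i in range(1,n):
    if st[i,4]>2000:
        A,_=pts(m,(l==i)); t=A[(A[:,2]>.02)&(A[:,2]<.03)]
        print('blue',c[i],'rim',cv2.minAreaRect(t[:,:2].astype(np.float32)),len(t))
# head top
k=(abs(P[:,2]-.048)<.005)&(P[:,0]>.58)&(P[:,0]<.75)&(P[:,1]>.05)&(P[:,1]<.22)&(V>100)
print('head',cv2.minAreaRect(plane(m,uv[k],.048)[:,:2].astype(np.float32)),k.sum())
E
python3 m1.py wrist1; python3 -c "
import cv2
p=cv2.imread('pics/wrist1.png')[140:290,130:490];cv2.imwrite('pics/c1.png',cv2.resize(p,None,fx=2.2,fy=2.2,interpolation=2))"
```

```text
rail rect ((0.5877689123153687, 0.025660604238510132), (0.05939517170190811, 0.41416630148887634), 11.44770622253418) [[0.5175999999046326, 0.22269999980926514], [0.5997999906539917, -0.18320000171661377], [0.6579999923706055, -0.17139999568462372], [0.5758000016212463, 0.2345000058412552]] 8264
block [ 0.629  -0.182   0.0318] 352
block [0.5447 0.2328 0.032 ] 408
orange blobs
[479.6  37.7] [474  34   9  12  18] [0.3858 0.2072 0.0383] top [0.3882 0.2053 0.0385] [0.394 0.212 0.04 ]
  line on z=.048 [[0.3891 0.2004 0.048 ]]
[458.3  56.2] [454  52   7  11  18] [0.4045 0.1865 0.0384] top [0.4049 0.1857 0.0387] [0.41  0.191 0.04 ]
  line on z=.048 [[0.4063 0.1813 0.048 ]]
[445.7  59. ] [445  55   3   9   9] [0.4069 0.176  0.0297] top [0.4069 0.1762 0.0295] [0.411 0.178 0.031]
  line on z=.048 [[0.4091 0.1686 0.048 ]]
[434.1  76.8] [426  69  13  13  25] [0.427  0.1648 0.035 ] top [0.4259 0.1634 0.0378] [0.43 0.17 0.04]
  line on z=.048 [[0.4261 0.1588 0.048 ]]
[483.   83.7] [479  82   9   3   9] [0.4316 0.22   0.0287] top [0.4314 0.2215 0.0289] [0.432 0.227 0.032]
  line on z=.048 [[0.4323 
[... 200 characters left out ...]
9 0.0052 0.1103] [0.663 0.02  0.113]
[397.6 233.6] [397 232   2   5   8] [0.6087 0.1396 0.0393] top [0.6087 0.1395 0.0393] [0.612 0.14  0.041]
  line on z=.048 [[0.6045 0.1368 0.048 ]]
[587.8 270.8] [574 257  38  35 449] [0.6509 0.3807 0.057 ] top [0.6531 0.3835 0.0642] [0.684 0.412 0.068]
blue [82.96898173 69.07659613] rim ((0.4178239405155182, -0.23050935566425323), (0.10974197089672089, 0.11153573542833328), 0.1652437001466751) 1655
blue [600.44762233 159.98725017] rim ((0.517441987991333, 0.3809499144554138), (0.00584716210141778, 0.08338785916566849), 79.81198120117188) 528
head ((0.634549617767334, 0.1434997022151947), (0.044569239020347595, 0.06365538388490677), 11.89007568359375) 927
```

View pics/c1.png

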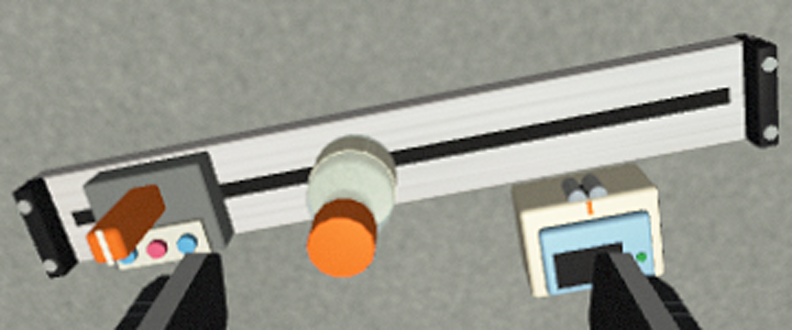

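The crop confirms the layout: the rail is yawed about 11.4°, the orange line is at full-picture (398,234), and the handle's white top line is near (177,249). Next I align the tool with the rail and hover over the bottle cap.

```bash
python3 -m crank '[{"dp":[0,0,0],"delta_rot":[0,0,-0.0159],"fingers":1},{"dp":[0,0,0],"delta_rot":[0,0,-0.0159],"fingers":1},{"dp":[-0.038,-0.0285,0],"delta_rot":[0,0,0],"fingers":1},{"dp":[-0.038,-0.0285,0],"delta_rot":[0,0,0],"fingers":1},{"dp":[-0.038,-0.0285,0],"delta_rot":[0,0,0],"fingers":1},{"dp":[0,0,0.04],"delta_rot":[0,0,0],"fingers":1},{"dp":[0,0,0.05],"delta_rot":[0,0,0],"fingers":1},{"dp":[0,0,0.05],"delta_rot":[0,0,0],"fingers":1},{"dp":[0,0,0],"delta_rot":[0,0,0],"fingers":1},{"dp":[0,0,0],"delta_rot":[0,0,0],"fingers":1},{"dp":[0,0,0],"delta_rot":[0,0,0],"fingers":1}]'
python3 - <<'E'
from h import *
snap('wrist','wrist2');snap('scene','scene2');snap('side','side2')
from est import blobs
s=manip.sense();print(s['tcp_pos'],R.from_quat(s['tool_rot']).as_matrix().round(4))
m=load('wrist2')
for f,b in (('wrist2',(0,0,640,400)),('scene2',(260,190,400,270)),('side2',(280,160,390,250))):
    m,bl=blobs(f,'orange',b)
    for a,c,st,k in bl:
        if a>30:
            P,_=pts(m,k);print(f,a,c.round(1),st,np.median(P,0).round(4))
E
```

```text
t: 2.95
tcp_pos: [0.5956, 0.0053, 0.235]
tool_rot: [-0.101, 0.995, -0.0, 0.001]
force: [-0.0, 0.3, 1.2]
finger_gap: 0.998
gripper_force: 0.0
[0.59601123 0.00447169 0.23577607] [[-9.798e-01 -1.998e-01  3.500e-03]
 [-1.998e-01  9.798e-01 -6.000e-04]
 [-3.300e-03 -1.300e-03 -1.000e+00]]
wrist2 1151 [174.6 182.9] [149 166  50  36] [ 0.6001 -0.1064  0.0803]
wrist2 1662 [313.8 214.3] [293 190  43  49] [0.592  0.0041 0.1102]
wrist2 401 [633.8 318. ] [625 297  15  40] [0.6654 0.3764 0.0538]
scene2 53 [289.5 208.4] [287 202   6  13] [ 0.6118 -0.1089  0.0729]
scene2 67 [317.6 212. ] [314 208   8   9] [0.6032 0.0069 0.1107]
side2 75 [336.1 185.2] [332 181   9  10] [ 0.5917 -0.0051  0.1112]
side2 63 [356.6 215.9] [354 209   6  14] [ 0.6001 -0.1213  0.0718]
```

View pics/wrist2.png

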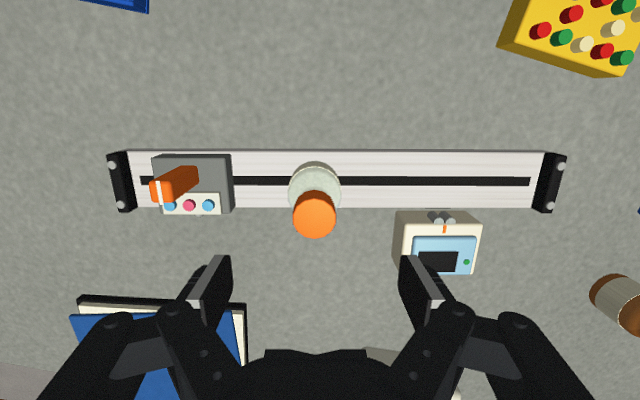

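Rail axis is horizontal in the picture, so the tool is aligned. The cap's top is at (314,217), midway between the fingers, with the orange line at (444,229) and the handle's white line at (158,192).

```bash
cat > ln.py <<'E'
from h import *
import sys
m=load(sys.argv[1]); hsv=cv2.cvtColor(m['p'],cv2.COLOR_RGB2HSV)
T=att(m); u=np.array([-.1998,.9798]); v=np.array([.9798,.1998]); C=np.array([.5878,.0257])
o=cv2.inRange(hsv,(4,150,100),(18,255,255)); n,l,st,c=cv2.connectedComponentsWithStats(o)
def rf(p): d=p[:2]-C; return np.array([d@v,d@u]).round(4)
for i in range(1,n):
    a=st[i,4]; A,_=pts(m,l==i)
    if 5<a<80 and .55<np.median(A[:,0])<.68: print('line',c[i],'rail xy',rf(plane(m,c[i],.048)[0]),np.median(A,0).round(4),rf(np.median(A,0)))
    if a>400:
        x,y,w,h=st[i,:4]; print(c[i],st[i])
        # white line beside the handle top
        if abs(rf(np.median(A,0))[0])<.04:
            W=cv2.inRange(hsv,(0,0,170),(180,130,255)); W[:, :x]=0; W[:, x+w:]=0; W[:y-3]=0; W[y+h+3:]=0
            B,uv=pts(m,W); k=B[:,2]>.088
            if k.sum(): print(' white',uv[k].mean(0),k.sum(),rf(plane(m,uv[k].mean(0),.096)[0]),B[k].mean(0).round(4))
E
python3 ln.py wrist2; python3 ln.py wrist1; python3 -c "
from h import *
m=load('wrist2');print(plane(m,[[314,217.5]],.112), plane(m,[[158,192],[444,229]],.096)[0],plane(m,[[444,229]],.048))"
```

```text
[174.67885117 182.89904265] [ 149  166   50   36 1149]
 white [159.26984127 193.18253968] 126 [-0.0114 -0.138 ] [ 0.6051 -0.1127  0.0941]
[313.83814681 214.32972323] [ 293  190   43   49 1662]
 white [330.9 216.3] 10 [ 0.0071 -0.009 ] [0.5942 0.0176 0.1012]
line [444.04761905 228.61904762] rail xy [0.0399 0.1029] [0.6097 0.1397 0.039 ] [0.0442 0.1073]
[187.67275495 240.56164384] [170 224  35  35 657]
 white [176.85185185 251.64814815] 54 [-0.0131 -0.1379] [ 0.6037 -0.1132  0.094 ]
[285.19931663 248.06264237] [270 231  31  35 878]
 white [297.625 253.5  ] 8 [ 0.0146 -0.0117] [0.5989 0.0178 0.1055]
line [397.625 233.625] rail xy [0.0386 0.1055] [0.6087 0.1396 0.0393] [0.0432 0.1075]
[587.8285078  270.77728285] [574 257  38  35 449]
[[0.59347036 0.00456573 0.112     ]] [ 0.60344143 -0.11272695  0.096     ] [[0.60670848 0.13458256 0.048     ]]
```

```bash
python3 -m crank '[{"dp":[0.005,0.001,0.03],"delta_rot":[0,0,0],"fingers":1},{"dp":[0,0,0.05],"delta_rot":[0,0,0],"fingers":1},{"dp":[0,0,0.05],"delta_rot":[0,0,0],"fingers":1},{"dp":[0,0,0.026],"delta_rot":[0,0,0],"fingers":1},{"dp":[0,0,0],"delta_rot":[0,0,0],"fingers":1},{"dp":[0,0,0],"delta_rot":[0,0,0],"fingers":1}]' 30
python3 -m crank '[{"dp":[0,0,0],"delta_rot":[0,0,0],"fingers":-1},{"dp":[0,0,0],"delta_rot":[0,0,0],"fingers":-1},{"dp":[0,0,0],"delta_rot":[0,0,0],"fingers":-1},{"dp":[0,0,0],"delta_rot":[0,0,0],"fingers":-1},{"dp":[0,0,0],"delta_rot":[0,0,0],"fingers":-1},{"dp":[0,0,0],"delta_rot":[0,0,0],"fingers":-1},{"dp":[0,0,0],"delta_rot":[0,0,0],"fingers":-1},{"dp":[0,0,0],"delta_rot":[0,0,0],"fingers":-1}]' 30
```

```text
t: 3.6
tcp_pos: [0.5929, 0.0041, 0.1564]
tool_rot: [-0.1, 0.995, -0.0, 0.0]
force: [0.4, -0.4, 0.0]
finger_gap: 1.0
gripper_force: 0.0
t: 4.27
tcp_pos: [0.5931, 0.004, 0.1569]
tool_rot: [-0.1, 0.995, -0.0, 0.001]
force: [-1.0, -0.3, 5.0]
finger_gap: 0.361
gripper_force: 29.6
```

```bash
python3 -m crank '[{"dp":[0,0,-0.01],"delta_rot":[0,0,0],"fingers":-1},{"dp":[0,0,-0.03],"delta_rot":[0,0,0],"fingers":-1},{"dp":[0,0,-0.05],"delta_rot":[0,0,0],"fingers":-1},{"dp":[0,0,-0.05],"delta_rot":[0,0,0],"fingers":-1},{"dp":[0,0,-0.05],"delta_rot":[0,0,0],"fingers":-1},{"dp":[0,0,-0.03],"delta_rot":[0,0,0],"fingers":-1},{"dp":[0,0,-0.01],"delta_rot":[0,0,0],"fingers":-1},{"dp":[0,0,0],"delta_rot":[0,0,0],"fingers":-1}]'
python3 -m crank '[{"dp":[0.0167,-0.0145,0],"delta_rot":[0,0,0],"fingers":-1},{"dp":[0.035,-0.031,0],"delta_rot":[0,0,0],"fingers":-1},{"dp":[0.045,-0.04,0],"delta_rot":[0,0,0],"fingers":-1},{"dp":[0.045,-0.04,0],"delta_rot":[0,0,0],"fingers":-1},{"dp":[0.045,-0.04,0],"delta_rot":[0,0,0],"fingers":-1},{"dp":[0.045,-0.04,0],"delta_rot":[0,0,0],"fingers":-1},{"dp":[0.045,-0.04,0],"delta_rot":[0,0,0],"fingers":-1},{"dp":[0.045,-0.04,0],"delta_rot":[0,0,0],"fingers":-1},{"dp":[0.045,-0.04,0],"delta_rot":[0,0,0],"fingers":-1},{"dp":[0.035,-0.031,0],"delta_rot":[0,0,0],"fingers":-1},{"dp":[0.025,-0.023,0],"delta_rot":[0,0,0],"fingers":-1},{"dp":[0.01,-0.01,0],"delta_rot":[0,0,0],"fingers":-1}]'
python3 -m crank '[{"dp":[0,0,0],"delta_rot":[0,0,0],"fingers":-1},{"dp":[0,0,0],"delta_rot":[0,0,0],"fingers":-1},{"dp":[0,0,0],"delta_rot":[0,0,0],"fingers":-1}]'
python3 -c "
from h import *
snap('wrist','wrist3')"
```

```text
t: 4.93
tcp_pos: [0.5929, 0.0042, 0.2721]
tool_rot: [-0.1, 0.995, -0.0, 0.001]
force: [0.7, -0.4, -2.5]
finger_gap: 0.364
gripper_force: 30.0
t: 5.93
tcp_pos: [0.4148, -0.2314, 0.2694]
tool_rot: [-0.099, 0.995, 0.001, -0.002]
force: [0.9, 0.2, -2.6]
finger_gap: 0.365
gripper_force: 30.0
t: 6.18
tcp_pos: [0.4174, -0.2293, 0.2704]
tool_rot: [-0.1, 0.995, 0.001, -0.0]
force: [0.6, 0.5, -1.9]
finger_gap: 0.367
gripper_force: 30.0
```

View pics/wrist3.png

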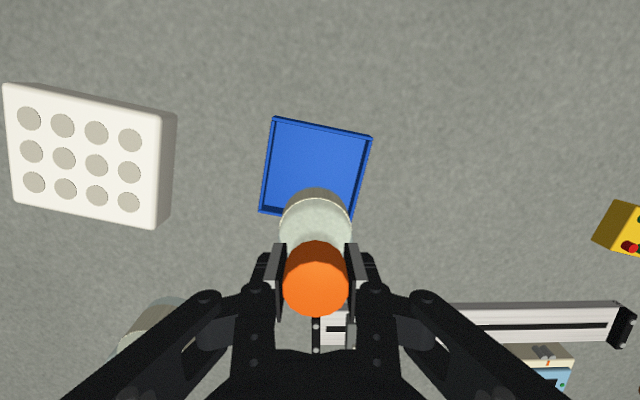

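The bottle hangs upright with its cap at (315,275) between the pads, and the tray at (315,165) lies below it. Lowering it now.

```bash
python3 -m crank '[{"dp":[0,0,0.02],"delta_rot":[0,0,0],"fingers":-1},{"dp":[0,0,0.05],"delta_rot":[0,0,0],"fingers":-1},{"dp":[0,0,0.05],"delta_rot":[0,0,0],"fingers":-1},{"dp":[0,0,0.05],"delta_rot":[0,0,0],"fingers":-1},{"dp":[0,0,0.04],"delta_rot":[0,0,0],"fingers":-1},{"dp":[0,0,0.02],"delta_rot":[0,0,0],"fingers":-1},{"dp":[0,0,0.012],"delta_rot":[0,0,0],"fingers":-1},{"dp":[0,0,0.004],"delta_rot":[0,0,0],"fingers":-1},{"dp":[0,0,0.003],"delta_rot":[0,0,0],"fingers":-1},{"dp":[0,0,0],"delta_rot":[0,0,0],"fingers":-1},{"dp":[0,0,0],"delta_rot":[0,0,0],"fingers":-1}]'
python3 -m crank '[{"dp":[0,0,0.002],"delta_rot":[0,0,0],"fingers":-1},{"dp":[0,0,0],"delta_rot":[0,0,0],"fingers":-1}]'
```

```text
t: 7.15
tcp_pos: [0.4179, -0.2304, 0.1471]
tool_rot: [-0.1, 0.995, -0.001, 0.001]
force: [-0.4, -0.6, -1.5]
finger_gap: 0.368
gripper_force: 30.0
t: 7.32
tcp_pos: [0.4176, -0.2304, 0.1459]
tool_rot: [-0.1, 0.995, -0.0, 0.0]
force: [0.4, 0.1, -0.6]
finger_gap: 0.363
gripper_force: 30.0
```

```bash
for i in 1; do python3 -m crank '[{"dp":[0,0,0.003],"delta_rot":[0,0,0],"fingers":-1},{"dp":[0,0,0],"delta_rot":[0,0,0],"fingers":-1}]'; done
python3 -m crank '[{"dp":[0,0,0.002],"delta_rot":[0,0,0],"fingers":-1},{"dp":[0,0,0],"delta_rot":[0,0,0],"fingers":-1}]'
python3 -m crank '[{"dp":[0,0,0.002],"delta_rot":[0,0,0],"fingers":-1},{"dp":[0,0,0],"delta_rot":[0,0,0],"fingers":-1}]'
```

```text
t: 7.48
tcp_pos: [0.4174, -0.2303, 0.144]
tool_rot: [-0.1, 0.995, -0.0, 0.0]
force: [-0.1, -0.5, -1.1]
finger_gap: 0.363
gripper_force: 30.0
t: 7.65
tcp_pos: [0.4174, -0.2303, 0.1429]
tool_rot: [-0.1, 0.995, -0.0, 0.0]
force: [0.0, -0.2, -0.8]
finger_gap: 0.362
gripper_force: 30.2
t: 7.82
tcp_pos: [0.4175, -0.2304, 0.1429]
tool_rot: [-0.1, 0.995, -0.0, 0.0]
force: [-1.2, 0.2, 7.4]
finger_gap: 0.365
gripper_force: 30.9
```

Contact at 0.143 m. Releasing, then lifting away.

```bash
python3 -m crank '[{"dp":[0,0,-0.001],"delta_rot":[0,0,0],"fingers":-1},{"dp":[0,0,0],"delta_rot":[0,0,0],"fingers":0},{"dp":[0,0,0],"delta_rot":[0,0,0],"fingers":0.5},{"dp":[0,0,0],"delta_rot":[0,0,0],"fingers":1},{"dp":[0,0,0],"delta_rot":[0,0,0],"fingers":1},{"dp":[0,0,0],"delta_rot":[0,0,0],"fingers":1},{"dp":[0,0,0],"delta_rot":[0,0,0],"fingers":1},{"dp":[0,0,0],"delta_rot":[0,0,0],"fingers":1}]'
python3 -m crank '[{"dp":[0,0,-0.02],"delta_rot":[0,0,0],"fingers":1},{"dp":[0,0,-0.04],"delta_rot":[0,0,0],"fingers":1},{"dp":[0,0,-0.05],"delta_rot":[0,0,0],"fingers":1},{"dp":[0,0,-0.05],"delta_rot":[0,0,0],"fingers":1},{"dp":[0,0,-0.04],"delta_rot":[0,0,0],"fingers":1},{"dp":[0,0,0],"delta_rot":[0,0,0],"fingers":1},{"dp":[0,0,0],"delta_rot":[0,0,0],"fingers":1}]'
python3 - <<'E'
from h import *
from est import blobs
snap('wrist','wrist4');snap('side','side4')
m,bl=blobs('wrist4','orange',(0,0,640,400))
for a,c,st,k in bl:
    if a>300: P,_=pts(m,k);print(a,c.round(1),np.median(P,0).round(4))
a=cv2.imread('pics/side4.png')[140:320,240:440]; b=cv2.imread('pics/wrist4.png')
a=cv2.resize(a,None,fx=2,fy=2);b=cv2.resize(b,(480,300))
o=np.zeros((360,800,3),np.uint8);o[:,:400]=a;o[:250,400:]=cv2.resize(b,(400,250));cv2.imwrite('pics/c4.png',o)
E
```

```text
t: 8.48
tcp_pos: [0.4174, -0.2302, 0.1423]
tool_rot: [-0.1, 0.995, 0.0, -0.0]
force: [1.1, -0.9, -0.4]
finger_gap: 0.997
gripper_force: 0.0
t: 9.07
tcp_pos: [0.4177, -0.2304, 0.2433]
tool_rot: [-0.1, 0.995, -0.001, 0.001]
force: [0.4, 0.6, -0.8]
finger_gap: 1.0
gripper_force: 0.0
1349 [315.3 206.7] [ 0.4165 -0.2303  0.0962]
```

View pics/c4.png

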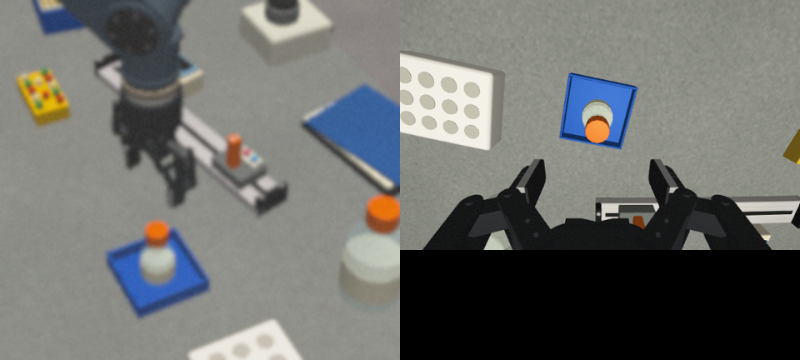

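The picture shows the small bottle standing upright inside the tray: cap at (157,232) in the left crop, (597,130) at right. Moving over the handle.

```bash
python3 -m crank '[{"dp":[-0.02,0.0075,0],"delta_rot":[0,0,0],"fingers":1},{"dp":[-0.04,0.015,0],"delta_rot":[0,0,0],"fingers":1},{"dp":[-0.06,0.023,0],"delta_rot":[0,0,0],"fingers":1},{"dp":[-0.06,0.023,0],"delta_rot":[0,0,0],"fingers":1},{"dp":[-0.06,0.023,0],"delta_rot":[0,0,0],"fingers":1},{"dp":[-0.06,0.023,0],"delta_rot":[0,0,0],"fingers":1},{"dp":[-0.05,0.02,0],"delta_rot":[0,0,0],"fingers":1},{"dp":[-0.04,0.015,0],"delta_rot":[0,0,0],"fingers":1},{"dp":[-0.022,0.0075,0],"delta_rot":[0,0,0],"fingers":1},{"dp":[0,0,0],"delta_rot":[0,0,0],"fingers":1},{"dp":[0,0,0],"delta_rot":[0,0,0],"fingers":1},{"dp":[0,0,0],"delta_rot":[0,0,0],"fingers":1}]'
python3 -c "
from h import *
snap('wrist','wrist5');print(manip.sense()['tcp_pos'])"; python3 ln.py wrist5
```

```text
t: 10.17
tcp_pos: [0.6024, -0.1125, 0.2416]
tool_rot: [-0.1, 0.995, 0.0, -0.001]
force: [0.1, -1.0, -0.2]
finger_gap: 1.002
gripper_force: 0.0
[ 0.60233222 -0.11280145  0.24184976]
[313.41068702 200.12671756] [303 182  22  39 655]
 white [313.53921569 211.76470588] 102 [-0.0115 -0.1388] [ 0.605  -0.1125  0.0942]
line [548.5 240.5] rail xy [0.0394 0.0991] [0.6092 0.1396 0.0388] [0.0437 0.1073]
```

```bash
python3 -m crank '[{"dp":[-0.004,0,0.03],"delta_rot":[0,0,0],"fingers":1},{"dp":[0,0,0.05],"delta_rot":[0,0,0],"fingers":1},{"dp":[0,0,0.05],"delta_rot":[0,0,0],"fingers":1},{"dp":[0,0,0.05],"delta_rot":[0,0,0],"fingers":1},{"dp":[0,0,0.03],"delta_rot":[0,0,0],"fingers":1},{"dp":[0,0,0],"delta_rot":[0,0,0],"fingers":1},{"dp":[0,0,0],"delta_rot":[0,0,0],"fingers":1}]' 40
python3 -m crank '[{"dp":[0,0,0],"delta_rot":[0,0,0],"fingers":-1},{"dp":[0,0,0],"delta_rot":[0,0,0],"fingers":-1},{"dp":[0,0,0],"delta_rot":[0,0,0],"fingers":-1},{"dp":[0,0,0],"delta_rot":[0,0,0],"fingers":-1},{"dp":[0,0,0],"delta_rot":[0,0,0],"fingers":-1},{"dp":[0,0,0],"delta_rot":[0,0,0],"fingers":-1},{"dp":[0,0,0],"delta_rot":[0,0,0],"fingers":-1},{"dp":[0,0,0],"delta_rot":[0,0,0],"fingers":-1},{"dp":[0,0,0],"delta_rot":[0,0,0],"fingers":-1},{"dp":[0,0,0],"delta_rot":[0,0,0],"fingers":-1}]' 40
python3 -c "
from h import *
s=manip.sense();print(s['tcp_pos'],s['force'],(s['tcp_pos'][:2]-[.5878,.0257])@[-.1998,.9798])"
```

```text
t: 10.8
tcp_pos: [0.6045, -0.1126, 0.1369]
tool_rot: [-0.099, 0.995, 0.0, -0.001]
force: [-0.3, 0.1, 0.1]
finger_gap: 1.001
gripper_force: 0.0
t: 11.63
tcp_pos: [0.6059, -0.1119, 0.1382]
tool_rot: [-0.1, 0.995, -0.0, 0.0]
force: [-1.4, 0.1, 6.6]
finger_gap: 0.202
gripper_force: 40.5
[ 0.60591579 -0.11194248  0.13820084] [-1.4085626   0.07597678  6.6342865 ] -0.13848163936429006
```

```bash
python3 -m crank '[{"dp":[0,0,-0.003],"delta_rot":[0,0,0],"fingers":-1},{"dp":[0,0.02,0],"delta_rot":[0,0,0],"fingers":-1},{"dp":[0,0.04,0],"delta_rot":[0,0,0],"fingers":-1},{"dp":[0,0.05,0],"delta_rot":[0,0,0],"fingers":-1},{"dp":[0,0.05,0],"delta_rot":[0,0,0],"fingers":-1},{"dp":[0,0.05,0],"delta_rot":[0,0,0],"fingers":-1},{"dp":[0,0.05,0],"delta_rot":[0,0,0],"fingers":-1},{"dp":[0,0.05,0],"delta_rot":[0,0,0],"fingers":-1},{"dp":[0,0.05,0],"delta_rot":[0,0,0],"fingers":-1},{"dp":[0,0.04,0],"delta_rot":[0,0,0],"fingers":-1},{"dp":[0,0.02,0],"delta_rot":[0,0,0],"fingers":-1},{"dp":[0,0.01,0],"delta_rot":[0,0,0],"fingers":-1}]'
python3 -m crank '[{"dp":[0,0,0],"delta_rot":[0,0,0],"fingers":-1},{"dp":[0,0,0],"delta_rot":[0,0,0],"fingers":-1},{"dp":[0,0,0],"delta_rot":[0,0,0],"fingers":-1}]'
cat > st.py <<'E'
from h import *
s=manip.sense();u=np.array([-.1998,.9798]);v=np.array([.9798,.1998]);d=s['tcp_pos'][:2]-[.5878,.0257]
print('u %.4f v %.4f Fu %.2f Fv %.2f Fz %.2f'%(d@u,d@v,s['force'][:2]@u,s['force'][:2]@v,s['force'][2]))
E
python3 st.py
python3 -c "
from h import *
snap('wrist','wrist6');m=load('wrist6');p=m['p'][150:330,200:440];cv2.imwrite('pics/c6.png',cv2.resize(p[:,:,::-1],None,fx=3,fy=3,interpolation=2))"; python3 ln.py wrist6
```

```text
t: 12.63
tcp_pos: [0.5627, 0.1008, 0.1383]
tool_rot: [-0.101, 0.995, 0.0, 0.0]
force: [4.5, -0.2, -8.7]
finger_gap: 0.201
gripper_force: 39.9
t: 12.88
tcp_pos: [0.5633, 0.0982, 0.1383]
tool_rot: [-0.1, 0.995, 0.0, 0.0]
force: [4.9, 1.2, -12.6]
finger_gap: 0.203
gripper_force: 39.4
u 0.0760 v -0.0096 Fu 0.16 Fv 5.08 Fz -12.64
[315.08312757 260.57366255] [ 296  222   39   78 2430]
 white [315.11914894 285.35744681] 235 [-0.0132  0.0765] [0.5609 0.0983 0.0942]
```

View pics/c6.png

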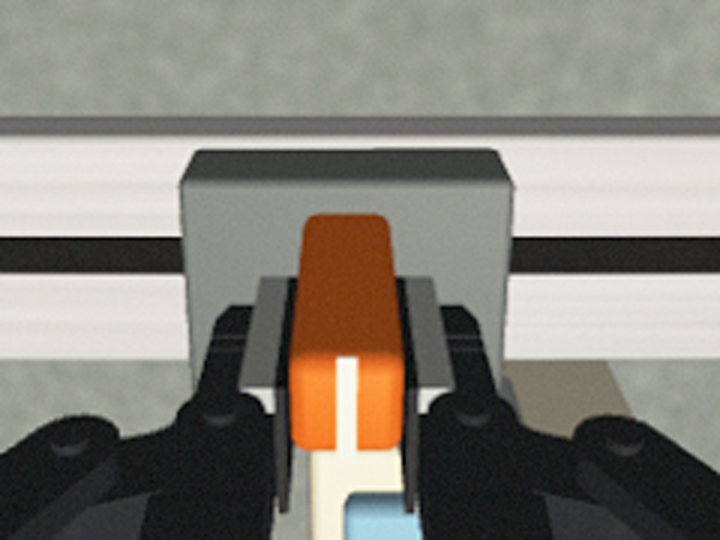

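The crop shows the handle's white line at (346,400), squarely between the pads, with the carriage upstream of the head. Relaxing the side and vertical loads, then approaching the notch in small steps.

```bash
python3 -m crank '[{"dp":[-0.001,0,0.002],"delta_rot":[0,0,0],"fingers":-1},{"dp":[0,0.01,0],"delta_rot":[0,0,0],"fingers":-1},{"dp":[0,0.01,0],"delta_rot":[0,0,0],"fingers":-1},{"dp":[0,0.008,0],"delta_rot":[0,0,0],"fingers":-1},{"dp":[0,0,0],"delta_rot":[0,0,0],"fingers":-1},{"dp":[0,0,0],"delta_rot":[0,0,0],"fingers":-1}]'; python3 st.py
python3 -m crank '[{"dp":[0,0.004,0],"delta_rot":[0,0,0],"fingers":-1},{"dp":[0,0,0],"delta_rot":[0,0,0],"fingers":-1}]' >/dev/null; python3 st.py
python3 -m crank '[{"dp":[0,0.004,0],"delta_rot":[0,0,0],"fingers":-1},{"dp":[0,0,0],"delta_rot":[0,0,0],"fingers":-1}]' >/dev/null; python3 st.py
python3 -m crank '[{"dp":[0,0.004,0],"delta_rot":[0,0,0],"fingers":-1},{"dp":[0,0,0],"delta_rot":[0,0,0],"fingers":-1}]' >/dev/null; python3 st.py
python3 -m crank '[{"dp":[0,0.004,0],"delta_rot":[0,0,0],"fingers":-1},{"dp":[0,0,0],"delta_rot":[0,0,0],"fingers":-1}]' >/dev/null; python3 st.py
```

```text
t: 13.43
tcp_pos: [0.5603, 0.1132, 0.1382]
tool_rot: [-0.1, 0.995, 0.0, -0.0]
force: [1.9, 1.1, -2.5]
finger_gap: 0.203
gripper_force: 40.8
u 0.0912 v -0.0095 Fu 0.73 Fv 2.04 Fz -2.48
u 0.0929 v -0.0095 Fu 0.41 Fv 2.07 Fz -1.41
u 0.0947 v -0.0095 Fu -0.83 Fv 0.45 Fz 1.81
u 0.0960 v -0.0095 Fu -4.00 Fv 0.30 Fz 1.90
u 0.0974 v -0.0095 Fu -5.57 Fv 0.11 Fz 0.85
```

```bash

python3 -m crank '[{"dp":[0,0.003,0],"delta_rot":[0,0,0],"fingers":-1},{"dp":[0,0,0],"delta_rot":[0,0,0],"fingers":-1}]' >/dev/null; python3 st.py
python3 -m crank '[{"dp":[0,0.003,0],"delta_rot":[0,0,0],"fingers":-1},{"dp":[0,0,0],"delta_rot":[0,0,0],"fingers":-1}]' >/dev/null; python3 st.py
python3 -m crank '[{"dp":[0,0.003,0],"delta_rot":[0,0,0],"fingers":-1},{"dp":[0,0,0],"delta_rot":[0,0,0],"fingers":-1}]' >/dev/null; python3 st.py
python3 -m crank '[{"dp":[0,0.002,0],"delta_rot":[0,0,0],"fingers":-1},{"dp":[0,0,0],"delta_rot":[0,0,0],"fingers":-1}]' >/dev/null; python3 st.py
```

```text
u 0.0986 v -0.0095 Fu -7.45 Fv -0.97 Fz 1.56
u 0.1003 v -0.0095 Fu -4.92 Fv -0.06 Fz 1.65
u 0.1024 v -0.0095 Fu -3.34 Fv -1.25 Fz 2.23
u 0.1043 v -0.0095 Fu -0.89 Fv 0.14 Fz 3.01
```

```bash

python3 -m crank '[{"dp":[0,0.002,0],"delta_rot":[0,0,0],"fingers":-1},{"dp":[0,0,0],"delta_rot":[0,0,0],"fingers":-1},{"dp":[0,0,0],"delta_rot":[0,0,0],"fingers":-1}]' >/dev/null; python3 st.py
python3 -m crank '[{"dp":[0,0.002,0],"delta_rot":[0,0,0],"fingers":-1},{"dp":[0,0,0],"delta_rot":[0,0,0],"fingers":-1},{"dp":[0,0,0],"delta_rot":[0,0,0],"fingers":-1}]' >/dev/null; python3 st.py
python3 -m crank '[{"dp":[0,0.002,0],"delta_rot":[0,0,0],"fingers":-1},{"dp":[0,0,0],"delta_rot":[0,0,0],"fingers":-1},{"dp":[0,0,0],"delta_rot":[0,0,0],"fingers":-1}]' >/dev/null; python3 st.py
python3 -c "
from h import *
u=[-.1998,.9798]
for i in range(6): manip.snapshot('side'); print(round(float(manip.sense()['force'][:2]@np.array(u)),2))"
```

```text
u 0.1061 v -0.0095 Fu 2.19 Fv 0.29 Fz 4.47
u 0.1068 v -0.0094 Fu 1.27 Fv -0.18 Fz 5.65
u 0.1072 v -0.0094 Fu -1.05 Fv -1.35 Fz 5.29
-0.4
-1.86
-1.9
-1.03
-1.71
-1.61
```

```bash
python3 st.py; python3 -c "
from h import *
snap('wrist','wrist7');m=load('wrist7');p=m['p'][150:400,200:440];cv2.imwrite('pics/c7.png',cv2.resize(p[:,:,::-1],None,fx=2.4,fy=2.4,interpolation=2))"; python3 ln.py wrist7
```

```text
u 0.1072 v -0.0095 Fu -1.61 Fv -1.37 Fz 5.50
[315.05330579 260.54214876] [ 296  222   39   78 2420]
 white [315.05084746 285.46610169] 236 [-0.0131  0.1077] [0.5548 0.1289 0.0942]
line [315.  307.5] rail xy [0.0385 0.1076] [0.6115 0.1403 0.0388] [0.0461 0.1075]
line [629.9   398.175] rail xy [0.1305 0.3577] [0.6386 0.3933 0.0531] [0.1232 0.35  ]
```

View pics/c7.png

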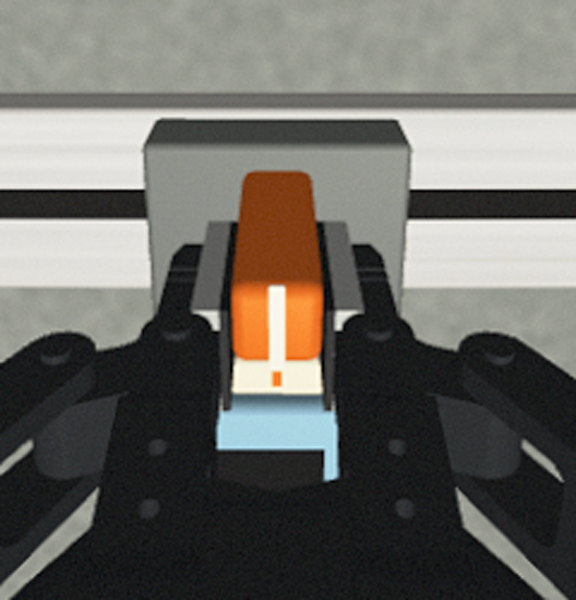

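The crop shows the handle's white line (277,320) exactly in line with the head's orange line (277,379), and the ball's pull has faded. The carriage is seated and still held, so I'm handing in.

```bash
python3 -c "
from station import manip
print(manip.sign_off())"
```

```text
the job is handed in; nothing more can be done
None
```

The bottle stands upright in the blue tray, and I handed the job in with the carriage in the notch at the orange line and the gripper still on its handle; no verdict came back.

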